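# Pack the stall's travel cupboard and lock it for the road

## Robot

A 6-joint arm with a two-finger parallel gripper is mounted at the origin on the work surface. World frame = base frame: x ahead of the robot, y to its left, z up, the work surface at z = 0. Lengths are in m, angles in rad, forces in N, time in s.
With the tool pointing down it reaches from about 0.325 to 0.875 m from the base axis. Payload 4.4 kg.
Tool frame: the origin (TCP) lies at the centre of the arm's flange, where the gripper is bolted on; the fingertips stand nose_length ahead of it and the grasp point (between the pads) lies 155 mm ahead of it (nose_length is the distance from the TCP to the fingertips, in m); z points along the fingers, y is the line along which they close (so a half turn about z gives the same grasp; the last joint's range is limited). The gripper opens to 85 mm and grips with 20 to 120 N. Pads are 22 mm wide; open, the fingers measure 114 mm over their backs; the gripper's body (76 mm by 85 mm) begins 54 mm behind the grasp point. The pads swing forward as they close: fully open they stand 13 mm farther back than shut.
Start: joints at [1.085, 0.207, 1.542, -0, 1.393, -0.15], TCP at [0.189, 0.543, 0.405] pointing down, gripper open.
Joint ranges: [-2.73, 2.73], [-0.86, 2.22], [0.23, 2.46], [-1.11, 4.25], [0.08, 2.63], [-2.82, 2.82]. Speed limits (rad/s): [2.79, 2.79, 3.14, 3.14, 3.14, 3.14].

## Interface

Orientations are given as a unit quaternion [w, x, y, z].
In Python, from workcell import read_state, capture, job_done, nose_length gives the robot as it stands.
- The arm moves only by the tool step_arm, never from a script. Its argument "increments" is a list of rows, each a list of 2 entries, a list of its own where there are three numbers: the shift along the tool's x, y, z in m, then the turn about the tool's z in degrees. In form: [[[dx, dy, dz], yaw], ...]. A call has 1 to 12 rows; each row is the pose to reach, as a shift and turn from the pose commanded when the call began, along the tool's axes at that moment; what a row does not reach only later rows make up. A row lasts 1/8 s, in which the tool goes at most 62.5 mm and 10.7 degrees, less where a joint would pass 70% of its speed; a pose out of reach is approached as far as the arm can. A call with a gripper value outside its range is refused whole. "grip" is the finger opening in m, from 0 to 0.0854, set as the call begins (left out, the last holds). The fingers move at their own pace and stop on an object; the grip force is fixed at half the most. Time passes only in rows, so rows that repeat a pose let the fingers close. It gives the time, the measured TCP pose, the force, the opening and the grip force at its end, in the units of the state.
- read_state(): the state, without advancing time (a new reading comes with each control period).
- capture(name): name is "scene" or "side" or "wrist"; returns a dict with "image" (480x640x3 uint8, red, green, blue), "fx", "fy", "cx", "cy" (pixels), "k1" (the pictures are not rectified: a ray, as slopes to the right and down, at radius r is drawn at 1 + k1 r^2 times it, then the intrinsics apply), "xyz" and "orientation" of the camera in the world. Camera axes: x right, y down, z forward; pixel columns grow to the right and rows downward; lengths in m; the calibration is good to about 2 mm. A picture is of the moment at which its call begins. There is no depth.
- job_done(): hands the job in; it is judged then, once.
The state is a dict: "time_s": time; "joints": joint angles; "qvel": joint speeds; "effort": joint torques, N m; "tcp_pos": TCP position; "ee_rot": TCP orientation; "force": force on the tool from outside, world axes, zero at the start; "moment": the same for the moment, N m; "grip_width": opening from 0.0 (shut) to 1.0 (fully open); "gripper_force": force on a finger pad.
Only numpy, scipy, OpenCV 4.12 (cv2) and the standard library are available. Lean on these libraries where they do the work, as an engineer would, in place of code of your own. Each camera call takes 0.05 s, during which the arm holds its last target. There are 200 camera calls.

## Task

Pack the travel cupboard for the drive home: pull its red door ajar until the hidden safety catch holds it, press the catch's tongue down through the gap while you pull the door wide open, and stand every little waxed cheese from the board upright in the rack inside the door. Then shut the door fully and move the lock pin from its parking hole to the locking hole, through both ears and the door's eye between them, until its collar rests on the upper ear. Leave the jar, the pepper mill and the cheese wedge where they are.

Things in the scene. Friction and masses are not known exactly. Their poses are not given: they have to be found in the camera images.
- cupboard: white travel cupboard fixed on the counter, 230 mm high, 240 deep, 440 wide, with a red side-hinged door towards the robot; origin at counter level in the front plane (where the door's inner face and the roof's front edge lie when shut); x points into the cupboard (away from the robot), y along the front towards the hinge, z up
- door (a joint): door angle (rad): 0 shut, 1.65 fully open; stays where left (friction 0.3 N m). The hinge is upright, at the left end seen from the robot; the free end swings towards the robot. At about 0.16 rad the catch stops it until the tongue is pressed. Shutting needs only a push: the tongue's ramp rides under the strike by itself
- door_hinge (a point): point on the hinge axis at the door's top edge (230 mm up), in its inner face; turns with the door: x points squarely out of the inner face (into the cupboard when shut), -y along the door to its free edge. The panel is 328 mm wide, 18 thick (outer face at x = -18), from 30 to 230 mm up; 255 to 328 mm from the hinge the inner face carries only the catch
- door_handle (a point): middle of the door's steel bar handle, a level bar 11 mm thick and 90 mm long along the door's y axis, 200 mm from the hinge, 35 mm off the door's outer face and 30 mm below its top edge; can be pinched from above; it turns with the door
- catch (a joint): how far the catch's tongue is pressed down (m): 0 up, 0.018 at its stop; sprung up with about 2 N at 0 and 5 N at the stop. Pressed 9 mm or more it clears its strike and lets the door past 0.16 rad; keep it pressed until the door is past about 0.26 rad
- catch_top (a point): point on the flat top of the orange catch tongue behind the door, 22 mm from the inner face, 285 mm from the hinge, 29 mm below the door's top edge when up; moves with the tongue. Tongue 24 mm wide, reaching 80 mm from the door, barb from 60 mm on. Hidden when shut; with the door against the catch a gap of about 45 mm, open from above, lies here between door and cupboard front
- rack (a point): middle of the upper surface of the floor of the aluminium rack inside the door, axes as for door_hinge, turning with the door; inside it is 100 mm deep (x, inner face to lip) and 232 mm long (y); lip and ends 26 mm high. Floor 62 mm below the door's top edge, middle 135 mm from the hinge
- lock_hole (a point): centre of the locking hole, on the top face of the hasp's upper steel ear, 24 mm before the cupboard's front plane, 185 mm from its origin towards the free edge, 200 mm up. Two flat ears 5 mm thick, one above the other 16 mm apart, with 12 mm holes in line; with the door shut its eye tab stands between them
- park_hole (a point): centre of the parking hole on the top face of the same upper ear, 43 mm beside the locking hole; no eye comes between the ears here
- eye (a point): centre, at the tab's top face, of the 13.5 mm upright hole in the steel eye tab (5 mm thick, midway between the ears) on the free edge of the door, 355 mm from the hinge; it is in line with the locking hole when the door is shut
- pin_grip (a point): lock pin, at the start standing in the parking hole: this point is the centre of its yellow knob, an upright cylinder 24 mm across, 26 mm tall. Below it a 10 mm neck, an 18 mm collar (underside 34 mm below this point, rests on the ear) and an 8 mm steel shank with a tapered tip ending 82 mm below this point; z points up
- board: light wooden board fixed on the counter, 240 x 260 x 14 mm, on which the cheeses stand; origin at the centre of its underside
- jar: bystander: glass jar 62 mm across, 85 mm tall; origin at the centre of its base
- mill: bystander: dark wooden pepper mill 54 mm across, 150 mm tall; origin at the centre of its base
- wedge: bystander: cut wedge of cheese, about 100 x 95 x 45 mm; origin at the centre of its underside
- cheese0_mid (a point): small red waxed cheese, an upright cylinder 42 mm across and 42 mm tall, about 65 g, a white paper disc on its top; this point is its centre, 21 mm above its base; its z axis points up through its top; the state gives None when this cheese is absent from the start (or is in the fingers). Some of the four cheeses are absent in each run
- cheese1_mid (a point): small yellow waxed cheese, an upright cylinder 42 mm across and 42 mm tall, about 65 g, a white paper disc on its top; this point is its centre, 21 mm above its base; its z axis points up through its top; the state gives None when this cheese is absent from the start (or is in the fingers). Some of the four cheeses are absent in each run
- cheese2_mid (a point): small black waxed cheese, an upright cylinder 42 mm across and 42 mm tall, about 65 g, a white paper disc on its top; this point is its centre, 21 mm above its base; its z axis points up through its top; the state gives None when this cheese is absent from the start (or is in the fingers). Some of the four cheeses are absent in each run
- cheese3_mid (a point): small green waxed cheese, an upright cylinder 42 mm across and 42 mm tall, about 65 g, a white paper disc on its top; this point is its centre, 21 mm above its base; its z axis points up through its top; the state gives None when this cheese is absent from the start (or is in the fingers). Some of the four cheeses are absent in each run

How it is judged:
By the outcome, as a careful person would: the job done as asked, in the order asked, and still so for the second after the job is handed in, with the robot touching nothing.
Of cheese0, cheese1, cheese2, cheese3 only 2 to 4 are there at a start; the rules pass over those that are not, and their reading is None.
At some moment in a run one of cheese0, cheese1, cheese2, cheese3 may be knocked a few centimetres aside while the robot is not near it.
It also fails if it takes over 210 s, if anything falls off the work surface, if the arm or the gripper's body presses on something with over 40 N, if the wrist force passes 120 N, or if a joint passes its speed limit or range.

## Working session

There is one attempt and no reset: what is moved stays moved. The work goes in short steps, Python scripts to look and compute and a tool call to move; the robot and the scene stay as the last step left them, time stands still between calls to the robot, and variables do not carry over. Pictures are saved under pics/ and viewed, at most 14 in all, crops included, and the job is handed in when it is done.

Besides the shell and the picture viewer there is one more tool, called after "Emit:" as a command line: name --argument value ..., lists and objects as JSON in quotes. step_arm: Moves the arm, as the interface text tells. Its arguments: {"type":"object","properties":{"increments":{"type":"array","items":{"type":"array"}},"grip":{"type":"number"}},"required":["increments"]}

```bash
ls; mkdir -p pics; python3 - <<'E'
from workcell import *
import cv2
s=read_state();print(s, nose_length if not callable(nose_length) else nose_length())
for n in("scene","side"):
    c=capture(n);cv2.imwrite(f"pics/{n}0.png",c["image"][:,:,::-1]);print(n,{k:v for k,v in c.items() if k!="image"})
E
```

```text
pics
{'time_s': 0.0, 'joints': array([ 1.08548880e+00,  2.07405303e-01,  1.54300365e+00,  1.40276885e-05,
        1.39348613e+00, -1.50494865e-01]), 'qvel': array([-0.00063666, -0.00107162, -0.00063928,  0.00118663,  0.00246372,
       -0.00148797]), 'effort': array([ 2.29619045e-04, -3.83025420e+01, -2.91600323e+01, -9.32752414e-05,
        1.05001542e-02, -1.22762660e-05]), 'tcp_pos': array([0.18876758, 0.54272987, 0.40351008]), 'ee_rot': array([-3.66396204e-04,  1.66626619e-01,  9.86019394e-01, -1.09137472e-03]), 'force': array([ 0.33927742, -0.34084306, -0.11854643]), 'moment': array([0.02684169, 0.01208789, 0.06996913]), 'gripper_force': 0.0, 'grip_width': 1.0001758524022097} 0.1734
scene {'fx': 494.5662393899232, 'fy': 494.5662393899232, 'cx': 321.4780304773226, 'cy': 239.5740459043196, 'k1': -0.09595785707571655, 'xyz': array([1.60242961, 0.52942793, 0.92324252]), 'orientation': array([-0.26025775,  0.47675112,  0.74242338, -0.39215021])}
side {'fx': 436.37221088632896, 'fy': 436.37221088632896, 'cx': 319.5160265951091, 'cy': 239.78990673920313, 'k1': -0.02647697402043506, 'xyz': array([ 0.26867636, -0.57213434,  0.96830894]), 'orientation': array([-0.3460268 ,  0.91140398, -0.20816997,  0.07920538])}
```

View pics/scene0.png

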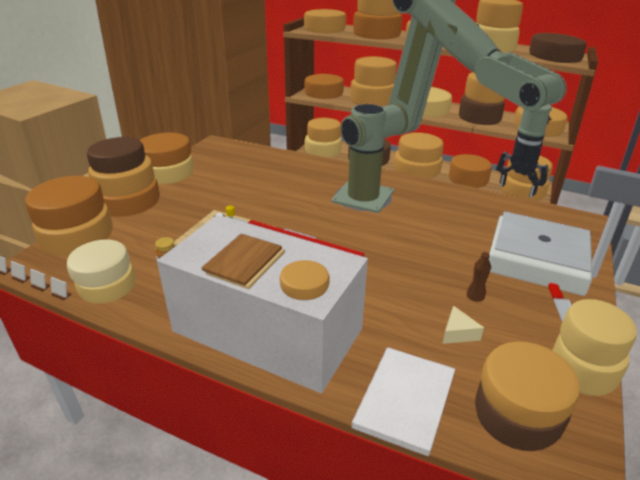

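View pics/side0.png

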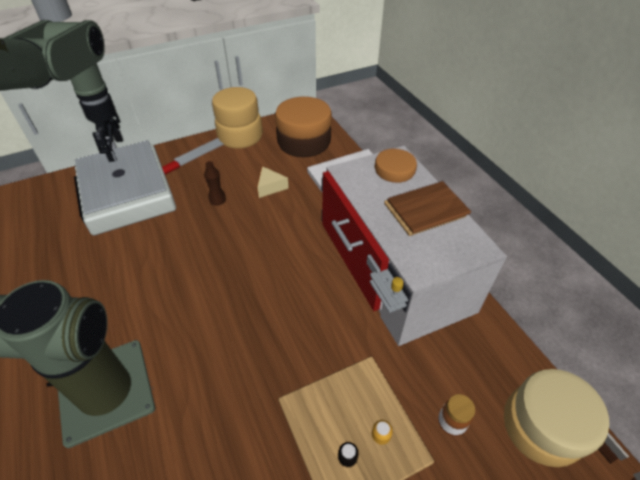

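The side view shows the cupboard front: roof corners near (326,173), (405,148), (499,257), the handle at (345,235) and the pin at (397,284). It also shows black (348,453) and yellow (383,430) cheeses on the board, which is cut off at the bottom. Next I'll zoom in for exact features.

```bash
python3 - <<'E'
import cv2
a=cv2.imread("pics/side0.png")[130:345,300:515];b=cv2.imread("pics/side0.png")[340:480,270:450]
cv2.imwrite("pics/c1.png",cv2.resize(a,(600,600),interpolation=cv2.INTER_CUBIC))
s=cv2.imread("pics/scene0.png")[190:390,145:385]
cv2.imwrite("pics/c2.png",cv2.resize(s,(720,600),interpolation=cv2.INTER_CUBIC))
E
```

```text
(no output)
```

View pics/c1.png

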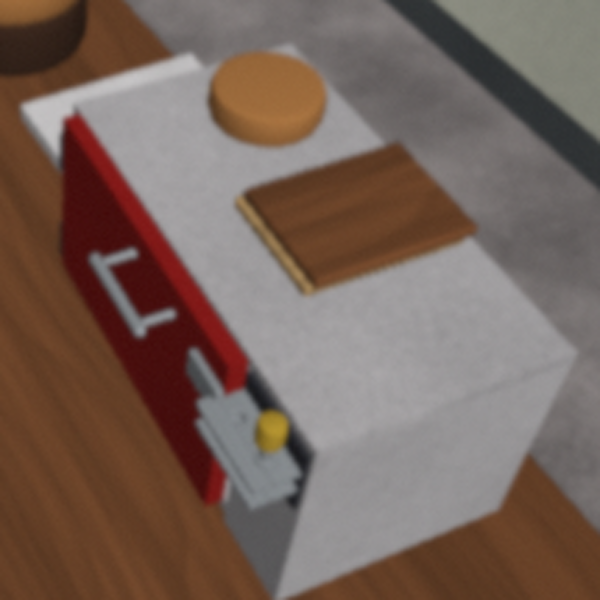

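View pics/c2.png

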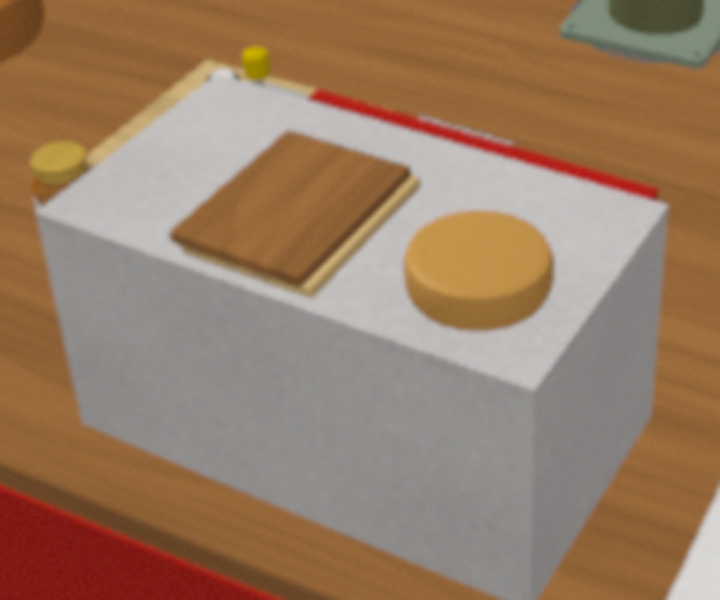

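The cupboard corners, door ends and knob can all be read from these two crops, and the hinge sits at the left roof corner. I'll fit the pose to both views.

```bash
cat > h.py <<'E'
import numpy as np,cv2
from scipy.spatial.transform import Rotation as R
from scipy.optimize import least_squares
def rot(q): return R.from_quat(np.roll(q,-1)).as_matrix()
def proj(c,P):
    p=(np.atleast_2d(P)-c["xyz"])@rot(c["orientation"]); m=p[:,:2]/p[:,2:]
    m=m*(1+c["k1"]*(m**2).sum(1,keepdims=True)); return m*[c["fx"],c["fy"]]+[c["cx"],c["cy"]]
def ray(c,uv):
    d=(np.atleast_2d(uv)-[c["cx"],c["cy"]])/[c["fx"],c["fy"]]; m=d.copy()
    for _ in range(20): m=d/(1+c["k1"]*(m**2).sum(1,keepdims=True))
    return np.c_[m,np.ones(len(m))]@rot(c["orientation"]).T
def at_z(c,uv,z):
    d=ray(c,uv); return c["xyz"]+d*((z-c["xyz"][2])/d[:,2:])
def T(x,y,a):
    def f(P): P=np.atleast_2d(P).astype(float); ca,sa=np.cos(a),np.sin(a); return np.c_[x+ca*P[:,0]-sa*P[:,1],y+sa*P[:,0]+ca*P[:,1],P[:,2]]
    return f
E
python3 - <<'E'
from h import *
from workcell import capture,read_state
cs=capture("side");cc=capture("scene")
f=215/600
S=np.array([(73,105),(315,455),(577,352),(275,600),(498,510),(292,47),(65,118),(232,388),(272,432)])*f+[300,130]
C=np.array([(667,205),(38,205),(537,388),(83,424),(530,598),(652,415),(256,62)])/3+[145,190]
def pts(yh):
    y2=yh-.44
    return np.array([(0,yh,.23),(0,y2,.23),(.24,y2,.23),(0,y2,0),(.24,y2,0),(.24,yh,.23),(-.018,.17,.23),(-.018,-.158,.23),(-.024,-.228,.234)]),\
     np.array([(0,yh,.23),(.24,y2,.23),(.24,yh,.23),(.24,y2,0),(.24,yh,0),(0,yh,0),(-.024,-.228,.234)])
def res(p):
    a,b=pts(p[3]);t=T(*p[:3]); return np.r_[(proj(cs,t(a))-S),(proj(cc,t(b))-C)].ravel()
r=least_squares(res,[.65,-.05,-.3,.17],loss="soft_l1");print(r.x);print(res(r.x).reshape(-1,2).round(1))
t=T(*r.x[:3])
for n,p in dict(handle=(-.053,-.03,.2),hinge=(0,.17,.23),catch=(.022,-.115,.201),lock=(-.024,-.185,.2),park=(-.024,-.228,.2)).items(): print(n,t(p).round(3))
print("board pts",at_z(cs,[(281,400),(373,360),(432,461)],.014).round(3))
print("cheese tops",at_z(cs,[(348,451),(383,428)],.056).round(3))
print("jar",at_z(cs,[(455,430)],.0),"mill",at_z(cs,[(217,202)],0),"wedge",at_z(cs,[(272,185)],.0))
s=read_state();print(s["ee_rot"],rot(s["ee_rot"]).round(3))
E
```

```text
[ 0.67352237  0.05706119 -0.03989472  0.18821777]
[[-0.5 -1. ]
 [ 0.1 -0.8]
 [-0.2  0. ]
 [-0.7  1.2]
 [-0.3 -0.2]
 [-0.9 -1.7]
 [-1.1  0.1]
 [-0.1 -6.9]
 [-0.2  1.4]
 [ 0.  -0.4]
 [-0.7  1.9]
 [-1.2  0.2]
 [-0.3 -0.9]
 [-0.3  3.4]
 [-0.7 -0.4]
 [-0.9  0.2]]
handle [[0.619 0.029 0.2  ]]
hinge [[0.68  0.227 0.23 ]]
catch [[ 0.691 -0.059  0.201]]
lock [[ 0.642 -0.127  0.2  ]]
park [[ 0.64 -0.17  0.2 ]]
board pts [[ 0.354 -0.199  0.014]
 [ 0.586 -0.205  0.014]
 [ 0.582 -0.449  0.014]]
cheese tops [[ 0.43  -0.367  0.056]
 [ 0.515 -0.359  0.056]]
jar [[ 0.6670895  -0.41760742  0.        ]] mill [[0.41540496 0.49143229 0.        ]] wedge [[0.60533654 0.49107063 0.        ]]
[-2.21307961e-04  1.66595433e-01  9.86025067e-01 -6.92389225e-04] [[-0.944  0.329 -0.001]
 [ 0.329  0.944 -0.001]
 [ 0.    -0.001 -1.   ]]
```

```bash
cat >> h.py <<'E'
CUP=[0.6735,0.057,-0.0399]
cup=T(*CUP)
def door(P,th):  # P in door_hinge axes with z absolute
    h=cup([(0,.17,0)])[0]; return T(h[0],h[1],CUP[2]-th)(P)
def inc(*W):
    """W: world (x,y,z grasp/tcp, psi deg of tool y axis). prints rows from measured pose"""
    from workcell import read_state
    s=read_state(); M=rot(s["ee_rot"]); p=s["tcp_pos"]; ps=np.degrees(np.arctan2(M[1,1],M[0,1]))
    print("t",round(s["time_s"],2),"tcp",p.round(4),"psi",round(ps,2),"F",s["force"].round(1),"w",round(s["grip_width"]*85.4,1),"gf",round(s["gripper_force"],1),"j6",s["joints"][5].round(2))
    for w in W:
        d=(np.array(w[:3])-p)@M; dy=(ps-w[3]+180)%360-180
        print("[[%.4f,%.4f,%.4f],%.1f]"%(*d,dy))
E
python3 - <<'E'
from h import *
inc((.619,.029,.43,-2.3))
E
```

```text
t 0.2 tcp [0.1888 0.5429 0.4039] psi 70.82 F [0.1 0.3 0.4] w 85.0 gf 0.0 j6 -0.15
[[-0.5751,-0.3441,-0.0257],73.1]
```

Emit:
step_arm --increments '[[[-0.575,-0.344,-0.026],73],[[-0.575,-0.344,-0.026],73],[[-0.575,-0.344,-0.026],73],[[-0.575,-0.344,-0.026],73],[[-0.575,-0.344,-0.026],73],[[-0.575,-0.344,-0.026],73],[[-0.575,-0.344,-0.026],73],[[-0.575,-0.344,-0.026],73],[[-0.575,-0.344,-0.026],73],[[-0.575,-0.344,-0.026],73],[[-0.575,-0.344,-0.026],73],[[-0.575,-0.344,-0.026],73]]' --grip 0.03

```text
time_s: 1.7
tcp_pos: [0.6205, 0.0262, 0.43]
ee_rot: [0.0, 0.722, 0.692, -0.0]
force: [-1.1, -0.0, -0.6]
grip_width: 0.349
gripper_force: 0.0
```

```bash
python3 - <<'E'
from h import *
from workcell import capture
inc((.619,.029,.43,-2.3),(.619,.029,.355,-2.3))
c=capture("wrist");cv2.imwrite("pics/w1.png",c["image"][:,:,::-1])
print(c["xyz"],rot(c["orientation"]).round(2))
for n,P in dict(handle=door([(-.053,-.155,.2055),(-.053,-.245,.2055)],0),doortop=door([(-.018,0,.23),(-.018,-.328,.23)],0),holes=cup([(-.024,-.185,.2),(-.024,-.228,.247)])).items(): print(n,proj(c,P).round(0).tolist())
E
```

```text
t 1.7 tcp [0.6205 0.0262 0.43  ] psi -2.44 F [-1.1 -0.  -0.6] w 29.8 gf 0.0 j6 -0.05
[[0.0028,-0.0016,-0.0000],-0.1]
[[0.0028,-0.0016,0.0750],-0.1]
[0.62465172 0.11109185 0.39860741] [[ 1.   -0.04 -0.02]
 [-0.04 -0.94 -0.33]
 [-0.    0.33 -0.94]]
handle [[313.0, 180.0], [314.0, 348.0]]
doortop [[438.0, -378.0], [380.0, 508.0]]
holes [[361.0, 496.0], [368.0, 636.0]]
```

View pics/w1.png

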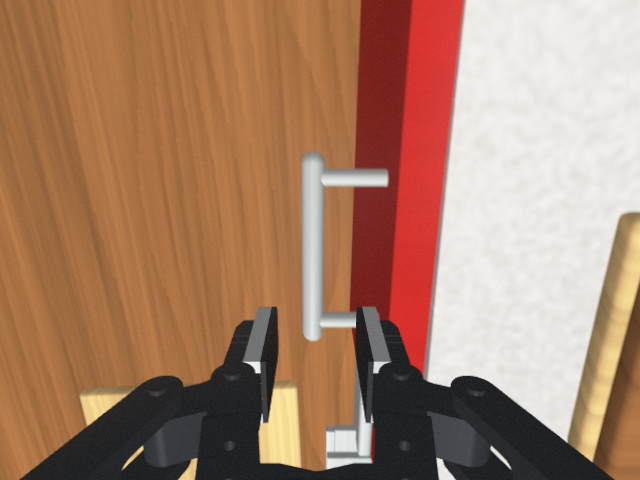

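The handle bar is seen at column 313 (predicted 313), with rows 150–340. Its centre lies about 10 mm nearer the hinge than the fit says, which I'll refine later over the hasp. The hasp's end shows at (345,435). Next I'll pinch the handle.

Emit:
step_arm --increments '[[[0.01,-0.0015,0.04],0],[[0.01,-0.0015,0.075],0],[[0.01,-0.0015,0.075],0],[[0.01,-0.0015,0.075],0]]'

```text
time_s: 2.25
tcp_pos: [0.6181, 0.0411, 0.36]
ee_rot: [0.002, 0.72, 0.694, 0.003]
force: [-1.4, 0.2, 11.3]
grip_width: 0.354
gripper_force: 5.2
```

Emit:
step_arm --increments '[[[0,0,0],0],[[0,0,0],0],[[0,0,0],0],[[0,0,0],0]]' --grip 0.0

```text
time_s: 2.75
tcp_pos: [0.6181, 0.0409, 0.3581]
ee_rot: [0.001, 0.72, 0.694, 0.002]
force: [0.0, 2.8, 8.4]
grip_width: 0.102
gripper_force: 58.5
```

```bash
python3 - <<'E'
from h import *
from workcell import read_state
s=read_state();p=s["tcp_pos"]
q=(T(*CUP)([(0,0,0)]),)
h=cup([(0,.17,0)])[0]; v=p[:2]-h[:2]
W=[]
for th in (.04,.08,.12,.15,.18):
    a=-th; r=[np.cos(a)*v[0]-np.sin(a)*v[1],np.sin(a)*v[0]+np.cos(a)*v[1]]
    W.append((h[0]+r[0],h[1]+r[1],p[2],-2.4-np.degrees(th)))
inc(*W)
E
```

```text
t 2.75 tcp [0.6181 0.0409 0.3581] psi -2.12 F [0.  2.8 8.4] w 8.7 gf 58.5 j6 -0.04
[[0.0024,-0.0075,-0.0000],2.6]
[[0.0050,-0.0149,-0.0000],4.9]
[[0.0080,-0.0221,-0.0001],7.2]
[[0.0104,-0.0275,-0.0001],8.9]
[[0.0129,-0.0328,-0.0001],10.6]
```

Emit:
step_arm --increments '[[[0.0024,-0.0075,-0.001],2.5],[[0.005,-0.015,-0.002],5],[[0.008,-0.022,-0.002],7],[[0.0105,-0.0275,-0.002],9],[[0.0115,-0.03,-0.002],9.6],[[0.0115,-0.03,-0.002],9.6],[[0.0115,-0.03,-0.002],9.6]]'

```text
time_s: 3.62
tcp_pos: [0.5903, 0.0524, 0.3581]
ee_rot: [0.004, 0.775, 0.631, 0.004]
force: [10.9, -1.0, -4.8]
grip_width: 0.104
gripper_force: 58.9
```

```bash
python3 - <<'E'
from h import *
from workcell import capture
inc()
c=capture("wrist");cv2.imwrite("pics/w2.png",c["image"][:,:,::-1])
E
```

```text
t 3.62 tcp [0.5903 0.0524 0.3581] psi -11.7 F [10.9 -1.  -4.8] w 8.9 gf 58.9 j6 0.15
```

View pics/w2.png

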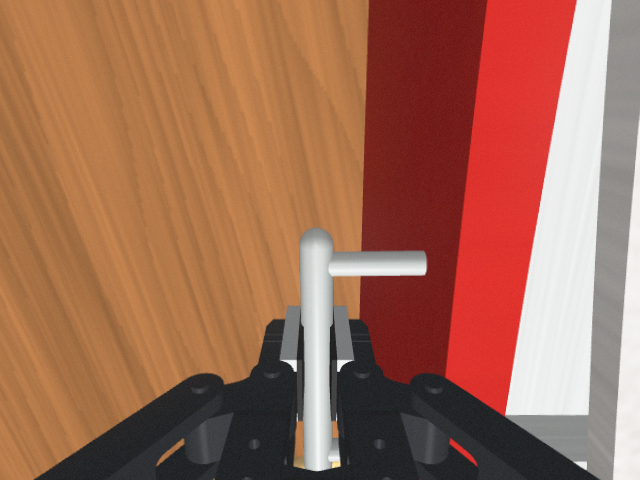

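The door moved to the catch: it resists with 11 N, the bar is pinched at column 317, and the white inner gap shows at the right. I'll release the handle and move above the gap.

Emit:
step_arm --increments '[[[0,0,0],0],[[0,0,0],0],[[0,0,0],0],[[0,0,-0.04],0],[[0,0,-0.08],0],[[0,0,-0.08],0]]' --grip 0.03

```text
time_s: 4.42
tcp_pos: [0.589, 0.0519, 0.4416]
ee_rot: [0.003, 0.776, 0.631, 0.003]
force: [0.6, -0.7, -0.2]
grip_width: 0.351
gripper_force: 0.0
```

```bash
python3 - <<'E'
from h import *
C=door([(.022,-.285,.201)],.16)[0]; print(C)
inc((C[0],C[1],.44,90-2.3-9.2))
E
```

```text
[ 0.64525027 -0.05682851  0.201     ]
t 4.42 tcp [0.589  0.0519 0.4416] psi -11.78 F [ 0.6 -0.7 -0.2] w 30.0 gf 0.0 j6 0.15
[[-0.0950,0.0772,0.0021],-90.3]
```

Emit:
step_arm --increments '[[[-0.095,0.077,0],-90],[[-0.095,0.077,0],-90],[[-0.095,0.077,0],-90],[[-0.095,0.077,0],-90],[[-0.095,0.077,0],-90],[[-0.095,0.077,0],-90],[[-0.095,0.077,0],-90],[[-0.095,0.077,0],-90],[[-0.095,0.077,0],-90],[[-0.095,0.077,0],-90],[[-0.095,0.077,0],-90]]' --grip 0.0

```text
time_s: 5.8
tcp_pos: [0.6441, -0.0568, 0.4365]
ee_rot: [-0.001, 0.103, 0.995, 0.0]
force: [0.2, -0.2, 0.5]
grip_width: 0.0
gripper_force: 0.0
```

```bash
python3 - <<'E'
from h import *
from workcell import capture
inc()
c=capture("wrist");cv2.imwrite("pics/w3.png",c["image"][:,:,::-1])
np.save("w3.npy",c,allow_pickle=True)
for n,P in dict(catch=door([(.022,-.285,.201),(.022,-.273,.201),(.022,-.297,.201)],.16),doorfree=door([(-.018,-.328,.23),(0,-.328,.23)],.16),lock=cup([(-.024,-.185,.2),(-.024,-.228,.2),(-.024,-.228,.247)]),eye=door([(-.024,-.355,.19)],.16)).items(): print(n,proj(c,P).round(0).tolist())
E
```

```text
t 5.8 tcp [ 0.6441 -0.0568  0.4365] psi 78.16 F [ 0.2 -0.2  0.5] w 0.0 gf 0.0 j6 -1.59
catch [[316.0, 268.0], [338.0, 268.0], [293.0, 268.0]]
doorfree [[214.0, 209.0], [218.0, 248.0]]
lock [[186.0, 287.0], [108.0, 300.0], [56.0, 349.0]]
eye [[179.0, 178.0]]
```

View pics/w3.png

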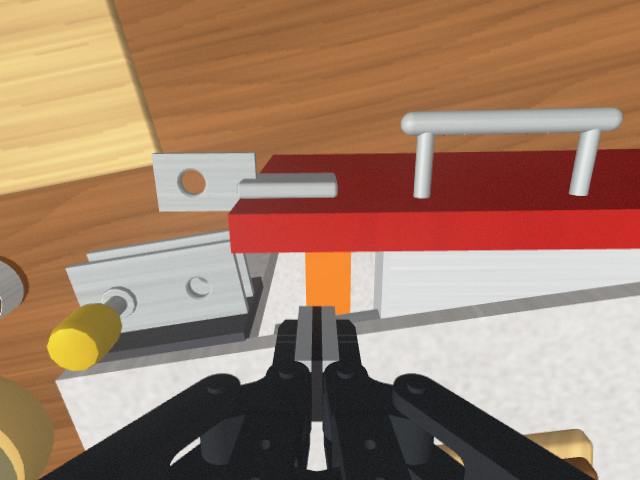

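The picture shows the tongue at columns 305–351 (row 268), the lock hole at (199,287), the eye at (192,182) and the knob at (85,338). All of them are about 13 px to the right of prediction, so I'll refit the cupboard position and the door angle.

```bash
python3 - <<'E'
from h import *
import h
c=np.load("w3.npy",allow_pickle=True).item()
obs=np.array([(199,287),(192,182),(230,213),(230,250),(328,270),(120,303)])
def res(p):
    h.CUP[:]=list(p[:3]); h.cup=T(*p[:3])
    return np.r_[(proj(c,np.r_[h.cup([(-.024,-.185,.2)]),h.door([(-.024,-.355,.19),(-.018,-.328,.23),(0,-.328,.23),(.022,-.285,.201)],p[3]),h.cup([(-.024,-.228,.2)])])-obs).ravel(), (p[2]+.0399)/.003]
r=least_squares(res,[*CUP,.16],loss="soft_l1");print(r.x.round(4),res(r.x)[:-1].reshape(-1,2).round(1).tolist())
C=h.door([(.021,-.285,.201)],r.x[3])[0];ps=np.degrees(h.CUP[2]-r.x[3])+90;print(C,ps)
inc((C[0],C[1],.44,ps),(C[0],C[1],.39,ps),(C[0],C[1],.361,ps))
E
```

```text
[ 0.6754  0.0632 -0.0391  0.1573] [[-0.5, 1.3], [-0.6, -0.7], [-0.5, -0.8], [2.7, 1.4], [-0.1, 0.6], [0.6, -2.3]]
[ 0.64697312 -0.05055049  0.201     ] 78.74571018472507
t 5.85 tcp [ 0.6441 -0.0568  0.4368] psi 78.17 F [ 0.  -1.  -0.3] w -0.1 gf 0.0 j6 -1.59
[[-0.0015,0.0067,-0.0032],-0.6]
[[-0.0016,0.0067,0.0468],-0.6]
[[-0.0016,0.0067,0.0758],-0.6]
```

Emit:
step_arm --increments '[[[-0.0015,0.0065,0],-0.5],[[-0.0015,0.0065,0.025],-0.5],[[-0.0015,0.0065,0.05],-0.5],[[-0.0015,0.0065,0.06],-0.5],[[-0.0015,0.0065,0.07],-0.5],[[-0.0015,0.0065,0.076],-0.5],[[-0.0015,0.0065,0.076],-0.5],[[-0.0015,0.0065,0.076],-0.5]]'

```text
time_s: 6.85
tcp_pos: [0.6474, -0.0505, 0.363]
ee_rot: [0.001, 0.098, 0.995, 0.0]
force: [-0.2, 2.3, 3.9]
grip_width: -0.002
gripper_force: 2.0
```

```bash
sed -i 's/^CUP=.*/CUP=[0.6754,0.0632,-0.0391]/' h.py; python3 - <<'E'
from h import *
W=[]
for th,d in ((.1573,.010),(.19,.010),(.24,.010),(.29,.010),(.34,.010),(.42,.01),(.50,.01),(.58,.01)):
    C=door([(d,-.285,0)],th)[0]; W.append((C[0],C[1],.360,90+np.degrees(CUP[2]-th)))
inc(*W)
E
```

```text
t 6.85 tcp [ 0.6474 -0.0505  0.363 ] psi 78.72 F [-0.2  2.3  3.9] w -0.1 gf 2.0 j6 -1.59
[[0.0114,-0.0001,0.0030],-0.0]
[[0.0207,-0.0003,0.0030],1.8]
[[0.0350,0.0000,0.0029],4.7]
[[0.0492,0.0011,0.0029],7.6]
[[0.0634,0.0028,0.0029],10.4]
[[0.0858,0.0071,0.0028],15.0]
[[0.1078,0.0131,0.0028],19.6]
[[0.1292,0.0208,0.0028],24.2]
```

Emit:
step_arm --increments '[[[0.006,0,0.003],0],[[0.011,0,0.003],0],[[0.016,0,0.003],1],[[0.021,0,0.003],2],[[0.028,0,0.003],3.5],[[0.035,0,0.003],5],[[0.042,0.0005,0.003],6],[[0.049,0.001,0.003],7.5],[[0.063,0.003,0.003],10.5],[[0.086,0.007,0.003],15],[[0.108,0.013,0.003],20],[[0.129,0.021,0.003],24]]'

```text
time_s: 8.35
tcp_pos: [0.5238, -0.0047, 0.3587]
ee_rot: [0.0, 0.305, 0.952, -0.0]
force: [1.5, 0.0, 5.3]
grip_width: -0.001
gripper_force: 2.4
```

```bash
python3 - <<'E'
from h import *
W=[]
for th in np.r_[.66:1.5:12j]:
    C=door([(.01,-.285,0)],th)[0]; W.append((C[0],C[1],.366,90+np.degrees(CUP[2]-th)))
inc(*W)
E
```

```text
t 8.35 tcp [ 0.5238 -0.0047  0.3587] psi 54.52 F [1.5 0.  5.3] w -0.1 gf 2.4 j6 -1.13
[[0.0219,0.0005,-0.0073],4.6]
[[0.0436,0.0023,-0.0074],8.9]
[[0.0651,0.0058,-0.0074],13.3]
[[0.0863,0.0109,-0.0074],17.7]
[[0.1070,0.0176,-0.0074],22.1]
[[0.1271,0.0258,-0.0074],26.4]
[[0.1466,0.0356,-0.0074],30.8]
[[0.1653,0.0468,-0.0074],35.2]
[[0.1830,0.0594,-0.0074],39.6]
[[0.1997,0.0733,-0.0074],44.0]
[[0.2154,0.0885,-0.0074],48.3]
[[0.2298,0.1048,-0.0074],52.7]
```

Emit:
step_arm --increments '[[[0.022,0.0005,0],4.5],[[0.0435,0.0025,-0.007],9],[[0.065,0.006,-0.007],13.5],[[0.086,0.011,-0.007],17.5],[[0.107,0.0175,-0.007],22],[[0.127,0.026,-0.007],26.5],[[0.1465,0.0355,-0.007],31],[[0.1655,0.047,-0.007],35],[[0.183,0.0595,-0.007],39.5],[[0.2,0.0735,-0.007],44],[[0.2155,0.0885,-0.007],48.5],[[0.23,0.105,-0.007],52.5]]'

```text
time_s: 9.85
tcp_pos: [0.3968, 0.214, 0.365]
ee_rot: [-0.0, 0.694, 0.72, -0.001]
force: [2.2, -1.2, 3.9]
grip_width: 0.002
gripper_force: 1.8
```

```bash
python3 - <<'E'
from h import *
inc((0.47,-.2,.45,30))
E
```

```text
t 9.85 tcp [0.3968 0.214  0.365 ] psi 2.04 F [ 2.2 -1.2  3.9] w 0.1 gf 1.8 j6 0.27
[[-0.4165,0.0583,-0.0845],-28.0]
```

Emit:
step_arm --increments '[[[0,0,-0.05],0],[[-0.02,0,-0.1],0],[[-0.08,0.01,-0.13],0],[[-0.14,0.015,-0.13],0],[[-0.2,0.02,-0.13],0],[[-0.26,0.03,-0.13],0],[[-0.32,0.04,-0.13],0],[[-0.38,0.05,-0.13],0],[[-0.44,0.055,-0.13],0],[[-0.49,0.055,-0.13],0],[[-0.49,0.055,-0.13],0],[[-0.49,0.055,-0.13],0]]' --grip 0.08

```text
time_s: 11.35
tcp_pos: [0.4711, -0.2731, 0.494]
ee_rot: [-0.002, 0.693, 0.72, 0.0]
force: [0.0, -0.2, -0.1]
grip_width: 0.935
gripper_force: 0.0
```

```bash
python3 - <<'E'
from h import *
from workcell import capture
inc()
c=capture("wrist");np.save("w4.npy",c,allow_pickle=True);a=c["image"][:,:,::-1]
s=capture("side")["image"][:,:,::-1]
cv2.imwrite("pics/w4.png",np.vstack([cv2.resize(a,(560,420)),np.zeros((2,560,3),np.uint8)]))
cv2.imwrite("pics/w4s.png",s)
E
```

```text
t 11.35 tcp [ 0.4711 -0.2731  0.494 ] psi 2.19 F [ 0.  -0.2 -0.1] w 79.8 gf 0.0 j6 -0.72
```

View pics/w4.png

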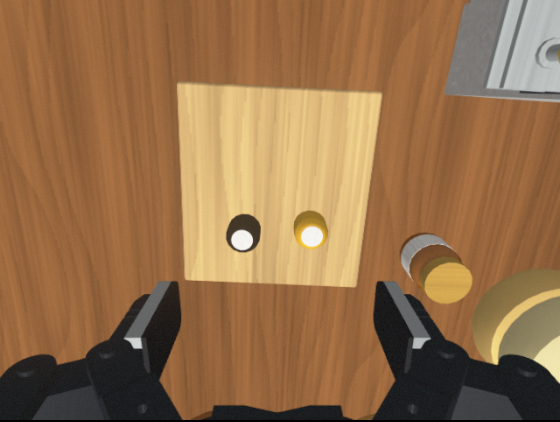

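View pics/w4s.png

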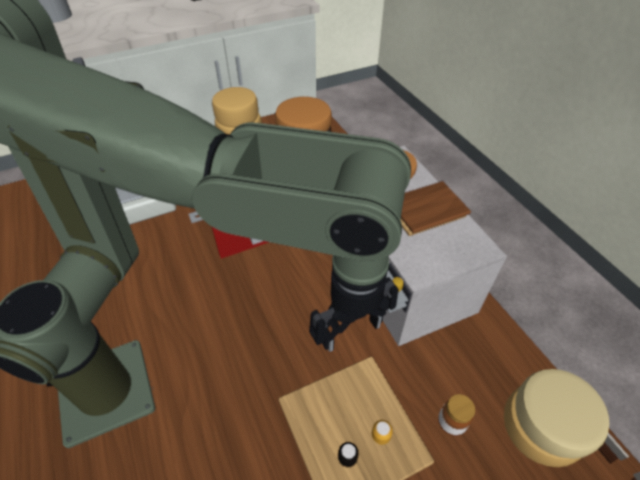

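There are only two cheeses: black with its disc at about (277,274) and yellow with its disc at about (357,270) in full-size pixels. The board is otherwise empty. I'll locate the discs exactly.

```bash
cat >> h.py <<'E'
def discs(c,roi,z=.056):
    im=c["image"]; m=((im.min(2)>185)&(im.max(2).astype(int)-im.min(2)<45)).astype(np.uint8)
    n,l,st,ce=cv2.connectedComponentsWithStats(m); out=[]
    for i in range(1,n):
        x,y=ce[i]
        if st[i,4]>60 and roi[0]<x<roi[2] and roi[1]<y<roi[3]: out.append((ce[i].round(1).tolist(),int(st[i,4]),at_z(c,[ce[i]],z)[0].round(4).tolist()))
    return out
E
python3 - <<'E'
from h import *
c=np.load("w4.npy",allow_pickle=True).item()
d=discs(c,(205,95,435,330));print(*d,sep="\n")
for i in d:
    inc((i[2][0],i[2][1],.30,2.2))
# rack slots for th=1.5
for th in(1.45,1.5): print(th,door([(.05,-.135,.168),(.05,-.095,.168),(.05,-.175,.168)],th).round(3).tolist())
E
```

```text
([356.2, 269.9], 441, [0.5149, -0.3576, 0.056])
([276.3, 274.0], 439, [0.4313, -0.3656, 0.056])
t 11.45 tcp [ 0.4714 -0.2724  0.495 ] psi 2.3 F [ 0.4 -0.2  0.6] w 80.2 gf 0.0 j6 -0.72
[[-0.0872,0.0402,0.1948],0.1]
t 11.45 tcp [ 0.4714 -0.2724  0.495 ] psi 2.3 F [ 0.4 -0.2  0.6] w 80.2 gf 0.0 j6 -0.72
[[-0.0919,-0.0436,0.1949],0.1]
1.45 [[0.552, 0.172, 0.168], [0.591, 0.175, 0.168], [0.512, 0.169, 0.168]]
1.5 [[0.549, 0.179, 0.168], [0.589, 0.18, 0.168], [0.509, 0.178, 0.168]]
```

Emit:
step_arm --increments '[[[-0.044,0.02,0.06],0],[[-0.087,0.04,0.12],0],[[-0.087,0.04,0.18],0],[[-0.087,0.04,0.22],0],[[-0.087,0.04,0.26],0],[[-0.087,0.04,0.297],0],[[-0.087,0.04,0.297],0],[[-0.087,0.04,0.297],0],[[-0.087,0.04,0.297],0]]' --grip 0.07

```text
time_s: 12.58
tcp_pos: [0.516, -0.3597, 0.2016]
ee_rot: [0.003, 0.693, 0.721, 0.0]
force: [-1.4, -0.2, 0.3]
grip_width: 0.823
gripper_force: 0.0
```

Emit:
step_arm --increments '[[[0,0,0],0],[[0,0,0],0],[[0,0,0],0],[[0,0,0],0],[[0,0,0],0]]' --grip 0.03

```text
time_s: 13.2
tcp_pos: [0.5155, -0.3599, 0.2004]
ee_rot: [0.001, 0.693, 0.721, 0.0]
force: [0.2, 0.9, 7.2]
grip_width: 0.477
gripper_force: 61.0
```

```bash
python3 - <<'E'
from h import *
inc((.515,-.3576,.31,2),(.515,-.3576,.43,2),(0.549,0.120,.43,2))
E
```

```text
t 13.2 tcp [ 0.5155 -0.3599  0.2004] psi 2.21 F [0.2 0.9 7.2] w 40.8 gf 61.0 j6 -0.79
[[0.0021,-0.0002,-0.1096],0.2]
[[0.0018,0.0001,-0.2296],0.2]
[[0.4778,0.0525,-0.2304],0.2]
```

Emit:
step_arm --increments '[[[0,0,-0.06],0],[[0,0,-0.12],0],[[0.04,0.005,-0.18],0],[[0.1,0.01,-0.23],0],[[0.16,0.02,-0.25],0],[[0.22,0.025,-0.25],0],[[0.28,0.03,-0.25],0],[[0.34,0.04,-0.25],0],[[0.4,0.045,-0.25],0],[[0.46,0.05,-0.25],0],[[0.51,0.055,-0.25],0],[[0.51,0.055,-0.25],0]]'

```text
time_s: 14.7
tcp_pos: [0.5493, 0.1566, 0.448]
ee_rot: [-0.001, 0.691, 0.723, -0.0]
force: [-0.3, -0.1, -0.6]
grip_width: 0.475
gripper_force: 60.8
```

```bash
python3 - <<'E'
from h import *
from workcell import capture
inc()
c=capture("wrist");np.save("w5.npy",c,allow_pickle=True);cv2.imwrite("pics/w5.png",c["image"][:,:,::-1])
for th in (1.45,1.5,1.55):print(th,proj(c,door([(0,-.328,.23),(0,-.1,.23),(.1,-.251,.194),(.1,-.019,.194),(0,-.019,.194)],th)).round(0).tolist())
E
```

```text
t 14.7 tcp [0.5493 0.1566 0.448 ] psi 2.61 F [-0.3 -0.1 -0.6] w 40.5 gf 60.8 j6 0.08
1.45 [[-133.0, 157.0], [400.0, 140.0], [129.0, 316.0], [523.0, 303.0], [547.0, 126.0]]
1.5 [[-149.0, 117.0], [400.0, 128.0], [117.0, 297.0], [514.0, 302.0], [548.0, 124.0]]
1.55 [[-163.0, 74.0], [402.0, 116.0], [106.0, 277.0], [506.0, 300.0], [548.0, 122.0]]
```

View pics/w5.png

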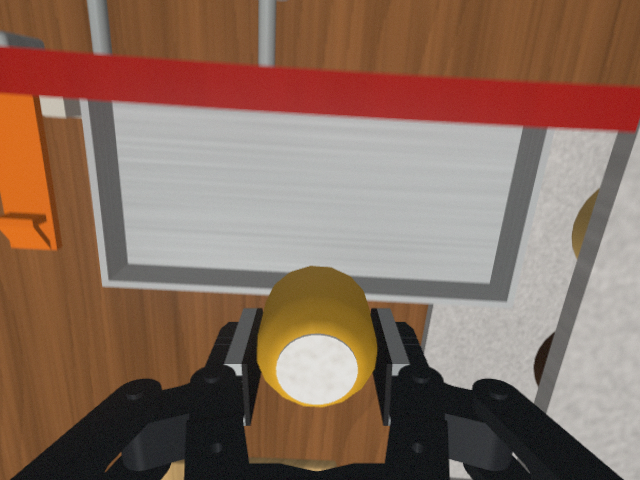

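The inner top edge runs from (0,92) to (640,130) and the lip ends are at (105,285) and (507,300), so the door angle is about 1.537. The rack is empty and the yellow cheese is held upright.

```bash
python3 - <<'E'
from h import *
C=door([(.052,-.095,.168)],1.537)[0];print(C)
inc((C[0],C[1],.42,-.3),(C[0],C[1],.355,-.3))
E
```

```text
[0.58677085 0.18157465 0.168     ]
t 14.75 tcp [0.5495 0.1545 0.448 ] psi 2.46 F [ 0.6 -0.7 -0.4] w 40.3 gf 60.8 j6 0.08
[[0.0254,0.0384,0.0279],2.8]
[[0.0254,0.0385,0.0929],2.8]
```

Emit:
step_arm --increments '[[[0.025,0.0385,0],2.5],[[0.025,0.0385,0],2.5],[[0.025,0.0385,0.03],2.5],[[0.025,0.0385,0.06],2.5],[[0.025,0.0385,0.08],2.5],[[0.025,0.0385,0.088],2.5],[[0.025,0.0385,0.092],2.5],[[0.025,0.0385,0.092],2.5],[[0.025,0.0385,0.092],2.5]]'

```text
time_s: 15.88
tcp_pos: [0.5879, 0.179, 0.3579]
ee_rot: [0.001, 0.709, 0.705, 0.001]
force: [0.3, 0.5, -1.0]
grip_width: 0.473
gripper_force: 61.0
```

```bash
python3 - <<'E'
from h import *
inc()
E
```

```text
t 15.88 tcp [0.5879 0.179  0.3579] psi -0.28 F [ 0.3  0.5 -1. ] w 40.4 gf 61.0 j6 0.16
```

Emit:
step_arm --increments '[[[0,0,0.001],0],[[0,0,0.002],0],[[0,0,0.002],0]]'

```text
time_s: 16.25
tcp_pos: [0.5875, 0.1791, 0.3546]
ee_rot: [-0.0, 0.709, 0.705, -0.0]
force: [-0.6, -0.3, -1.5]
grip_width: 0.474
gripper_force: 61.0
```

```bash
python3 - <<'E'
from h import *
inc()
E
```

```text
t 16.25 tcp [0.5875 0.1791 0.3546] psi -0.27 F [-0.6 -0.3 -1.5] w 40.5 gf 61.0 j6 0.16
```

Emit:
step_arm --increments '[[[0,0,0.001],0],[[0,0,0.002],0],[[0,0,0.002],0]]'

```text
time_s: 16.62
tcp_pos: [0.5875, 0.1791, 0.3544]
ee_rot: [0.0, 0.709, 0.705, 0.0]
force: [-4.3, -0.6, 6.3]
grip_width: 0.476
gripper_force: 61.6
```

Emit:
step_arm --increments '[[[0,0,0],0],[[0,0,0],0],[[0,0,0],0],[[0,0,-0.02],0],[[0,0,-0.06],0],[[0,0,-0.1],0],[[0,0,-0.1],0]]' --grip 0.058

```text
time_s: 17.5
tcp_pos: [0.5886, 0.1792, 0.4595]
ee_rot: [0.004, 0.709, 0.705, 0.005]
force: [0.7, 0.4, -0.7]
grip_width: 0.678
gripper_force: 0.0
```

```bash
python3 - <<'E'
from h import *
from workcell import capture
inc((.47,-.275,.495,0))
c=capture("wrist");print(discs(c,(150,150,500,480),.21));np.save("w6.npy",c,allow_pickle=True)
c=capture("side");print(discs(c,(290,370,440,480)))
E
```

```text
t 17.5 tcp [0.5886 0.1792 0.4595] psi -0.28 F [ 0.7  0.4 -0.7] w 57.9 gf 0.0 j6 0.16
[[-0.4547,-0.1160,-0.0377],-0.3]
[([234.8, 227.8], 42812, [0.5477, 0.1971, 0.21]), ([457.5, 250.4], 7876, [0.67, 0.1829, 0.21]), ([308.9, 253.2], 1566, [0.5876, 0.182, 0.21]), ([368.8, 373.2], 2299, [0.6236, 0.1028, 0.21]), ([203.4, 375.7], 84, [0.5222, 0.1026, 0.21]), ([483.8, 474.2], 276, [0.7032, 0.0226, 0.21])]
[([348.1, 450.8], 76, [0.4304, -0.3668, 0.056])]
```

Emit:
step_arm --increments '[[[-0.055,-0.015,0],0],[[-0.11,-0.03,0],0],[[-0.165,-0.045,0],0],[[-0.22,-0.06,0],0],[[-0.275,-0.075,0],0],[[-0.33,-0.09,0],0],[[-0.385,-0.105,0.03],0],[[-0.44,-0.12,0.06],0],[[-0.495,-0.14,0.1],0],[[-0.545,-0.157,0.12],0],[[-0.545,-0.157,0.12],0],[[-0.545,-0.157,0.12],0]]' --grip 0.07

```text
time_s: 19.1
tcp_pos: [0.4274, -0.3651, 0.3314]
ee_rot: [-0.002, 0.709, 0.705, 0.0]
force: [-0.4, -1.0, 0.0]
grip_width: 0.817
gripper_force: 0.0
```

```bash
python3 - <<'E'
from h import *
from workcell import capture
c=capture("wrist");d=discs(c,(150,100,500,480));print(d)
inc((.431,-.366,.20,0),(.431,-.366,.198,0))
print(proj(c,[(.431,-.366,.056)]))
E
```

```text
[([323.5, 243.2], 1290, [0.4315, -0.3652, 0.056]), ([178.0, 383.0], 100, [0.3309, -0.4669, 0.056])]
t 19.15 tcp [ 0.428  -0.3645  0.3322] psi -0.27 F [-0.1  0.1 -0.2] w 69.6 gf 0.0 j6 -0.85
[[-0.0016,0.0031,0.1322],-0.3]
[[-0.0016,0.0031,0.1342],-0.3]
[[322.59543925 244.40898868]]
```

Emit:
step_arm --increments '[[[-0.001,0.003,0.05],0],[[-0.001,0.003,0.1],0],[[-0.001,0.003,0.132],0],[[-0.001,0.003,0.132],0],[[-0.001,0.003,0.132],0],[[-0.001,0.003,0.132],0]]'

```text
time_s: 19.9
tcp_pos: [0.4321, -0.3669, 0.2033]
ee_rot: [0.002, 0.709, 0.706, -0.0]
force: [0.0, 0.5, 1.1]
grip_width: 0.822
gripper_force: 0.0
```

Emit:
step_arm --increments '[[[0,0,0],0],[[0,0,0],0],[[0,0,0],0],[[0,0,0],0],[[0,0,0],0]]' --grip 0.03

```text
time_s: 20.52
tcp_pos: [0.4314, -0.3669, 0.2022]
ee_rot: [0.001, 0.709, 0.705, -0.0]
force: [-0.1, -0.0, 6.2]
grip_width: 0.475
gripper_force: 60.7
```

```bash
python3 - <<'E'
from h import *
C=door([(.052,-.175,.168)],1.537)[0];print(C)
inc((C[0],C[1],.44,-.3))
E
```

```text
[0.50677198 0.18199894 0.168     ]
t 20.52 tcp [ 0.4314 -0.3669  0.2022] psi -0.29 F [-0.1 -0.   6.2] w 40.5 gf 60.7 j6 -0.85
[[0.5489,0.0730,-0.2387],0.0]
```

Emit:
step_arm --increments '[[[0,0,-0.06],0],[[0.01,0,-0.12],0],[[0.06,0.01,-0.16],0],[[0.12,0.02,-0.2],0],[[0.18,0.03,-0.24],0],[[0.24,0.035,-0.24],0],[[0.3,0.04,-0.24],0],[[0.36,0.05,-0.24],0],[[0.42,0.055,-0.24],0],[[0.48,0.06,-0.24],0],[[0.53,0.07,-0.24],0],[[0.547,0.073,-0.24],0]]'

```text
time_s: 22.02
tcp_pos: [0.5062, 0.1833, 0.4402]
ee_rot: [-0.0, 0.707, 0.707, -0.0]
force: [-0.3, -0.5, -0.4]
grip_width: 0.475
gripper_force: 60.7
```

```bash
python3 - <<'E'
from h import *
C=door([(.052,-.175,.168)],1.537)[0]
inc((C[0],C[1],.357,-.3))
E
```

```text
t 22.02 tcp [0.5062 0.1833 0.4402] psi -0.04 F [-0.3 -0.5 -0.4] w 40.6 gf 60.7 j6 0.19
[[-0.0014,0.0006,0.0832],0.3]
```

Emit:
step_arm --increments '[[[-0.001,0.0005,0.03],0],[[-0.001,0.0005,0.06],0],[[-0.001,0.0005,0.075],0],[[-0.001,0.0005,0.08],0],[[-0.001,0.0005,0.083],0],[[-0.001,0.0005,0.085],0],[[-0.001,0.0005,0.085],0],[[-0.001,0.0005,0.085],0]]'

```text
time_s: 23.02
tcp_pos: [0.5073, 0.1794, 0.3562]
ee_rot: [0.0, 0.709, 0.705, 0.0]
force: [0.5, -0.3, 0.5]
grip_width: 0.471
gripper_force: 60.7
```

Emit:
step_arm --increments '[[[0,0,0.001],0],[[0,0,0.002],0],[[0,0,0.002],0]]'

```text
time_s: 23.4
tcp_pos: [0.5072, 0.1795, 0.3561]
ee_rot: [0.0, 0.709, 0.705, 0.0]
force: [-4.8, -0.8, 10.3]
grip_width: 0.472
gripper_force: 61.5
```

Emit:
step_arm --increments '[[[0,0,0],0],[[0,0,0],0],[[0,0,0],0],[[0,0,-0.02],0],[[0,0,-0.06],0],[[0,0,-0.1],0],[[-0.03,0,-0.1],0],[[-0.03,0,-0.1],0]]' --grip 0.058

```text
time_s: 24.4
tcp_pos: [0.5071, 0.1484, 0.454]
ee_rot: [0.0, 0.71, 0.705, 0.0]
force: [-0.5, 0.5, -0.6]
grip_width: 0.686
gripper_force: 0.0
```

```bash
python3 - <<'E'
from h import *
from workcell import capture
c=capture("wrist");cv2.imwrite("pics/w7.png",c["image"][:,:,::-1])
print([x for x in discs(c,(150,100,600,480),.21) if x[1]<2000])
print([(th,proj(c,door([(0,-.328,.23),(0,-.1,.23)],th)).round(0).tolist()) for th in (1.5,1.55)])
inc()
E
```

```text
[([471.7, 198.8], 1930, [0.5879, 0.1821, 0.21]), ([316.5, 201.1], 1882, [0.5078, 0.1816, 0.21]), ([203.3, 375.9], 82, [0.4391, 0.0747, 0.21])]
[(1.5, [[-40.0, 121.0], [488.0, 101.0]]), (1.55, [[-52.0, 80.0], [489.0, 89.0]])]
t 24.45 tcp [0.5069 0.149  0.4534] psi -0.37 F [ 0.5 -0.  -0.8] w 58.1 gf 0.0 j6 0.13
```

View pics/w7.png

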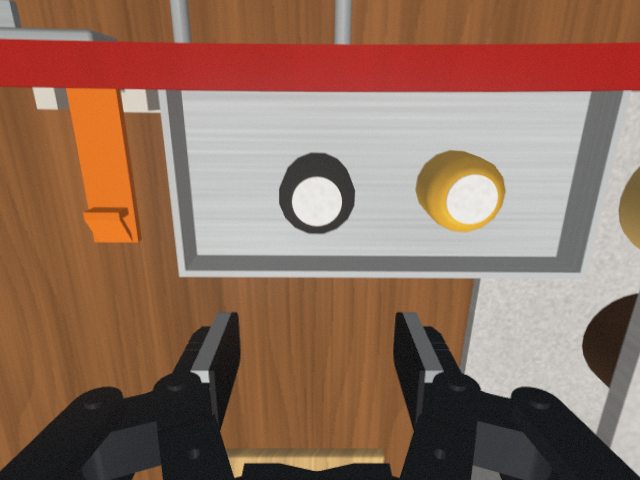

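Both cheeses stand upright in the rack, black at (317,200) and yellow at (472,199), as placed. Next I'll shut the door by pushing its outer face above the eye's stalk.

```bash
python3 - <<'E'
from h import *
W=[]
for z in (.455,.383):
    C=door([(-.060,-.29,0)],1.537)[0]; W.append((C[0],C[1],z,-.3))
inc(*W)
E
```

```text
t 24.45 tcp [0.5069 0.149  0.4534] psi -0.37 F [ 0.5 -0.  -0.8] w 58.1 gf 0.0 j6 0.13
[[0.1449,-0.1155,-0.0015],-0.1]
[[0.1448,-0.1154,0.0705],-0.1]
```

Emit:
step_arm --increments '[[[0.048,-0.038,0],0],[[0.096,-0.077,0],0],[[0.145,-0.115,0],0],[[0.145,-0.115,0],0],[[0.145,-0.115,0.035],0],[[0.145,-0.115,0.07],0],[[0.145,-0.115,0.07],0],[[0.145,-0.115,0.07],0]]' --grip 0.0

```text
time_s: 25.45
tcp_pos: [0.3934, 0.2949, 0.3845]
ee_rot: [0.0, 0.709, 0.705, 0.001]
force: [-0.0, -0.1, 0.5]
grip_width: 0.005
gripper_force: 0.0
```

```bash
python3 - <<'E'
from h import *
W=[]
for g,th in [(.015,1.537),(.002,1.537)]+[(0,t) for t in np.r_[1.49:0.99:10j]]:
    C=door([(-.029-g,-.29,0)],th)[0]; W.append((C[0],C[1],.383,90+np.degrees(CUP[2]-th)))
inc(*W)
E
```

```text
t 25.45 tcp [0.3934 0.2949 0.3845] psi -0.32 F [-0.  -0.1  0.5] w 0.4 gf 0.0 j6 0.47
[[-0.0163,-0.0010,0.0015],-0.0]
[[-0.0293,-0.0010,0.0015],-0.0]
[[-0.0449,-0.0021,0.0015],-2.7]
[[-0.0611,-0.0025,0.0015],-5.9]
[[-0.0773,-0.0020,0.0015],-9.1]
[[-0.0934,-0.0006,0.0015],-12.3]
[[-0.1095,0.0017,0.0015],-15.4]
[[-0.1253,0.0049,0.0015],-18.6]
[[-0.1410,0.0090,0.0015],-21.8]
[[-0.1564,0.0139,0.0015],-25.0]
[[-0.1715,0.0196,0.0015],-28.2]
[[-0.1863,0.0262,0.0015],-31.4]
```

Emit:
step_arm --increments '[[[-0.016,-0.001,0.001],0],[[-0.029,-0.001,0.001],0],[[-0.045,-0.002,0.001],-2.5],[[-0.061,-0.0025,0.001],-6],[[-0.077,-0.002,0.001],-9],[[-0.0935,-0.0005,0.001],-12],[[-0.1095,0.0015,0.001],-15.5],[[-0.1255,0.005,0.001],-18.5],[[-0.141,0.009,0.001],-22],[[-0.1565,0.014,0.001],-25],[[-0.1715,0.0195,0.001],-28],[[-0.1865,0.026,0.001],-31.5]]'

```text
time_s: 26.95
tcp_pos: [0.4176, 0.1073, 0.3835]
ee_rot: [0.0, 0.49, 0.872, 0.001]
force: [0.1, 1.8, 0.9]
grip_width: 0.001
gripper_force: 0.7
```

```bash
python3 - <<'E'
from h import *
W=[]
for th in np.r_[.93:.27:12j]:
    C=door([(-.029,-.29,0)],th)[0]; W.append((C[0],C[1],.383,90+np.degrees(CUP[2]-th)))
inc(*W)
E
```

```text
t 26.95 tcp [0.4176 0.1073 0.3835] psi 31.28 F [0.1 1.8 0.9] w 0.1 gf 0.7 j6 -0.5
[[-0.0170,0.0001,0.0005],-3.2]
[[-0.0345,-0.0001,0.0005],-6.6]
[[-0.0519,0.0007,0.0005],-10.1]
[[-0.0693,0.0025,0.0005],-13.5]
[[-0.0866,0.0054,0.0005],-16.9]
[[-0.1036,0.0093,0.0005],-20.4]
[[-0.1204,0.0142,0.0006],-23.8]
[[-0.1368,0.0202,0.0006],-27.3]
[[-0.1529,0.0271,0.0006],-30.7]
[[-0.1685,0.0349,0.0006],-34.1]
[[-0.1836,0.0437,0.0006],-37.6]
[[-0.1982,0.0534,0.0006],-41.0]
```

Emit:
step_arm --increments '[[[-0.017,0,0.0005],-3],[[-0.0345,0,0.0005],-6.5],[[-0.052,0.0005,0.0005],-10],[[-0.0695,0.0025,0.0005],-13.5],[[-0.0865,0.0055,0.0005],-17],[[-0.1035,0.0095,0.0005],-20.5],[[-0.1205,0.014,0.0005],-24],[[-0.137,0.02,0.0005],-27.5],[[-0.153,0.027,0.0005],-30.5],[[-0.1685,0.035,0.0005],-34],[[-0.1835,0.0435,0.0005],-37.5],[[-0.198,0.0535,0.0005],-41]]'

```text
time_s: 28.45
tcp_pos: [0.5657, -0.0346, 0.3828]
ee_rot: [-0.0, 0.154, 0.988, -0.0]
force: [0.2, -0.6, 1.1]
grip_width: -0.001
gripper_force: 0.7
```

```bash
python3 - <<'E'
from h import *
W=[]
for th in [.24,.21,.18,.15,.12,.09,.06,.03,.01,-.01,-.02]:
    C=door([(-.029,-.29,0)],th)[0]; W.append((C[0],C[1],.383,90+np.degrees(CUP[2]-th)))
inc(*W)
E
```

```text
t 28.45 tcp [ 0.5657 -0.0346  0.3828] psi 72.27 F [ 0.2 -0.6  1.1] w -0.1 gf 0.7 j6 -1.47
[[-0.0091,-0.0004,-0.0002],-1.7]
[[-0.0178,-0.0008,-0.0002],-3.5]
[[-0.0266,-0.0010,-0.0003],-5.2]
[[-0.0353,-0.0010,-0.0003],-6.9]
[[-0.0440,-0.0007,-0.0003],-8.6]
[[-0.0528,-0.0001,-0.0003],-10.3]
[[-0.0615,0.0007,-0.0003],-12.1]
[[-0.0701,0.0018,-0.0003],-13.8]
[[-0.0759,0.0027,-0.0003],-14.9]
[[-0.0816,0.0037,-0.0003],-16.1]
[[-0.0845,0.0042,-0.0003],-16.6]
```

Emit:
step_arm --increments '[[[-0.009,-0.0005,0],-1.5],[[-0.018,-0.001,0],-3.5],[[-0.0265,-0.001,0],-5],[[-0.0355,-0.001,0],-7],[[-0.044,-0.0005,0],-8.5],[[-0.053,0,0],-10.5],[[-0.0615,0.0005,0],-12],[[-0.07,0.002,0],-14],[[-0.076,0.0025,0],-15],[[-0.079,0.003,0],-15.5],[[-0.079,0.003,0],-15.5]]'

```text
time_s: 29.82
tcp_pos: [0.6419, -0.0544, 0.3821]
ee_rot: [-0.001, 0.02, 1.0, 0.0]
force: [-4.9, 0.7, 2.2]
grip_width: 0.001
gripper_force: 2.2
```

```bash
python3 - <<'E'
from h import *
inc()
E
```

```text
t 29.82 tcp [ 0.6419 -0.0544  0.3821] psi 87.74 F [-4.9  0.7  2.2] w 0.1 gf 2.2 j6 -1.75
```

Emit:
step_arm --increments '[[[-0.003,0,0],0],[[-0.006,0,0],0],[[-0.006,0,0],0],[[-0.006,0,0],0]]'

```text
time_s: 30.32
tcp_pos: [0.6443, -0.0544, 0.3822]
ee_rot: [-0.008, 0.02, 1.0, 0.0]
force: [-22.8, 0.5, 11.9]
grip_width: -0.002
gripper_force: 11.1
```

```bash
python3 - <<'E'
from h import *
from workcell import *
inc()
E
```

```text
t 30.32 tcp [ 0.6443 -0.0544  0.3822] psi 87.74 F [-22.8   0.5  11.9] w -0.2 gf 11.1 j6 -1.75
```

```bash
python3 - <<'E'
from h import *
K=cup([(-.024,-.228,0)])[0];print(K)
inc((K[0],K[1],.45,107.8))
E
```

```text
[ 0.64250581 -0.16368758  0.        ]
t 30.32 tcp [ 0.6443 -0.0544  0.3822] psi 87.74 F [-22.8   0.5  11.9] w -0.2 gf 11.1 j6 -1.75
[[-0.0014,-0.1092,-0.0679],-20.1]
```

Emit:
step_arm --increments '[[[0.015,0,0],0],[[0.02,0,0],0],[[0.02,0,-0.035],0],[[0.02,0,-0.068],0],[[0.01,-0.05,-0.068],-10],[[0.002,-0.109,-0.068],-20],[[0.002,-0.109,-0.068],-20],[[0.002,-0.109,-0.068],-20],[[0.002,-0.109,-0.068],-20]]' --grip 0.042

```text
time_s: 31.45
tcp_pos: [0.6421, -0.1624, 0.4502]
ee_rot: [0.0, -0.155, 0.988, 0.0]
force: [0.1, -0.1, -0.3]
grip_width: 0.493
gripper_force: 0.0
```

```bash
python3 - <<'E'
from h import *
from workcell import capture
c=capture("wrist");cv2.imwrite("pics/w8.png",c["image"][:,:,::-1]);np.save("w8.npy",c,allow_pickle=True)
for n,P in dict(lock=cup([(-.024,-.185,.2),(-.024,-.228,.247),(-.024,-.228,.2)]),door=door([(-.018,-.328,.23),(0,-.328,.23)],0)).items(): print(n,proj(c,P).round(0).tolist())
im=cv2.cvtColor(c["image"],cv2.COLOR_RGB2HSV);m=cv2.inRange(im,(22,160,120),(35,255,255))
n,l,st,ce=cv2.connectedComponentsWithStats(m);print([(ce[i].round(1).tolist(),st[i].tolist()) for i in range(1,n) if st[i,4]>200])
K=cup([(-.024,-.228,0)])[0]
inc((K[0],K[1],.45,107.8))
E
```

```text
lock [[384.0, 279.0], [312.0, 292.0], [313.0, 255.0]]
door [[438.0, 330.0], [423.0, 358.0]]
[([311.9, 281.7], [287, 252, 50, 60, 2379])]
t 31.5 tcp [ 0.6421 -0.1622  0.4503] psi 107.8 F [ 0.6 -0.4 -0.2] w 41.8 gf 0.0 j6 -2.26
[[0.0000,-0.0015,0.0003],0.0]
```

View pics/w8.png

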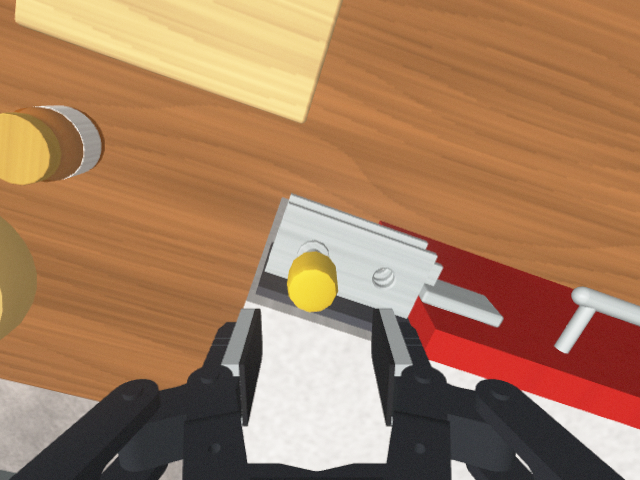

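The door is shut: the eye sits under the lock hole at (383,277), against a prediction of (384,279). The knob top at (312,289) also matches its prediction. Next I'll grip the pin.

Emit:
step_arm --increments '[[[0,-0.001,0.02],0],[[0,-0.001,0.04],0],[[0,-0.001,0.058],0],[[0,-0.001,0.058],0],[[0,-0.001,0.058],0],[[0,-0.001,0.058],0]]'

```text
time_s: 32.25
tcp_pos: [0.6426, -0.1648, 0.3934]
ee_rot: [0.001, -0.154, 0.988, -0.001]
force: [-0.2, -0.3, -0.2]
grip_width: 0.491
gripper_force: 0.0
```

Emit:
step_arm --increments '[[[0,0,0],0],[[0,0,0],0],[[0,0,0],0],[[0,0,0],0],[[0,0,0],0]]' --grip 0.012

```text
time_s: 32.88
tcp_pos: [0.6425, -0.1647, 0.3934]
ee_rot: [0.001, -0.154, 0.988, -0.001]
force: [-0.7, -0.2, 4.9]
grip_width: 0.26
gripper_force: 58.8
```

```bash
python3 - <<'E'
from h import *
inc()
E
```

```text
t 32.88 tcp [ 0.6425 -0.1647  0.3934] psi 107.72 F [-0.7 -0.2  4.9] w 22.2 gf 58.8 j6 -2.26
```

Emit:
step_arm --increments '[[[0,0,-0.01],0],[[0,0,-0.03],0],[[0,0,-0.05],0],[[0,0,-0.064],0],[[0,0,-0.064],0],[[0,0,-0.064],0]]'

```text
time_s: 33.62
tcp_pos: [0.642, -0.1645, 0.4556]
ee_rot: [-0.0, -0.154, 0.988, 0.0]
force: [0.9, -0.9, -0.6]
grip_width: 0.26
gripper_force: 58.8
```

```bash
python3 - <<'E'
from h import *
inc((.6442,-.1212,.457,107.7))
E
```

```text
t 33.62 tcp [ 0.642  -0.1645  0.4556] psi 107.72 F [ 0.9 -0.9 -0.6] w 22.2 gf 58.8 j6 -2.26
[[-0.0152,0.0406,-0.0014],0.0]
```

Emit:
step_arm --increments '[[[-0.007,0.02,0],0],[[-0.015,0.0405,0],0],[[-0.015,0.0405,0],0],[[-0.015,0.0405,0],0],[[-0.015,0.0405,0],0],[[-0.015,0.0405,0],0]]'

```text
time_s: 34.38
tcp_pos: [0.6441, -0.1219, 0.4562]
ee_rot: [-0.0, -0.154, 0.988, -0.0]
force: [0.1, 0.4, -0.7]
grip_width: 0.264
gripper_force: 58.8
```

```bash
python3 - <<'E'
from h import *
inc((.6442,-.1212,.395,107.7))
E
```

```text
t 34.38 tcp [ 0.6441 -0.1219  0.4562] psi 107.68 F [ 0.1  0.4 -0.7] w 22.5 gf 58.8 j6 -2.2
[[-0.0003,0.0007,0.0612],-0.0]
```

Emit:
step_arm --increments '[[[0,0.0005,0.008],0],[[0,0.0005,0.016],0],[[0,0.0005,0.022],0],[[0,0.0005,0.026],0],[[0,0.0005,0.026],0]]'

```text
time_s: 35.0
tcp_pos: [0.644, -0.1209, 0.4296]
ee_rot: [-0.0, -0.154, 0.988, 0.0]
force: [-0.3, 1.1, -1.2]
grip_width: 0.26
gripper_force: 58.8
```

Tip is in the upper ear with no resistance; continue.

Emit:
step_arm --increments '[[[0,0,0.008],0],[[0,0,0.016],0],[[0,0,0.024],0],[[0,0,0.03],0],[[0,0,0.034],0],[[0,0,0.034],0]]'

```text
time_s: 35.75
tcp_pos: [0.644, -0.1209, 0.3957]
ee_rot: [-0.0, -0.154, 0.988, 0.0]
force: [0.6, -0.6, -0.9]
grip_width: 0.263
gripper_force: 58.8
```

Emit:
step_arm --increments '[[[0,0,0.001],0],[[0,0,0.002],0],[[0,0,0.003],0],[[0,0,0.003],0]]'

```text
time_s: 36.25
tcp_pos: [0.6441, -0.121, 0.3935]
ee_rot: [0.0, -0.154, 0.988, -0.0]
force: [-0.3, 0.1, 0.7]
grip_width: 0.262
gripper_force: 58.9
```

Now at seat height; I'll open, retreat upward and move clear.

Emit:
step_arm --increments '[[[0,0,0],0],[[0,0,0],0],[[0,0,0],0],[[0,0,0],0],[[0,0,-0.02],0],[[0,0,-0.05],0],[[0,0,-0.08],0],[[0.04,0,-0.08],0],[[0.08,0,-0.08],0],[[0.08,0,-0.08],0]]' --grip 0.034

```text
time_s: 37.5
tcp_pos: [0.5661, -0.1458, 0.4751]
ee_rot: [0.001, -0.153, 0.988, -0.001]
force: [1.2, -0.7, 0.2]
grip_width: 0.401
gripper_force: 0.0
```

```bash
python3 - <<'E'
from h import *
from workcell import capture
c=capture("wrist");cv2.imwrite("pics/w9.png",c["image"][:,:,::-1])
print(proj(c,cup([(-.024,-.185,.247),(-.024,-.185,.221),(-.024,-.185,.2),(-.024,-.228,.2)])).round(0).tolist())
inc()
E
```

```text
[[317.0, 403.0], [317.0, 374.0], [317.0, 355.0], [256.0, 336.0]]
t 37.55 tcp [ 0.5673 -0.1456  0.4751] psi 107.65 F [-0.3  0.3 -0.3] w 33.6 gf 0.0 j6 -2.28
```

View pics/w9.png

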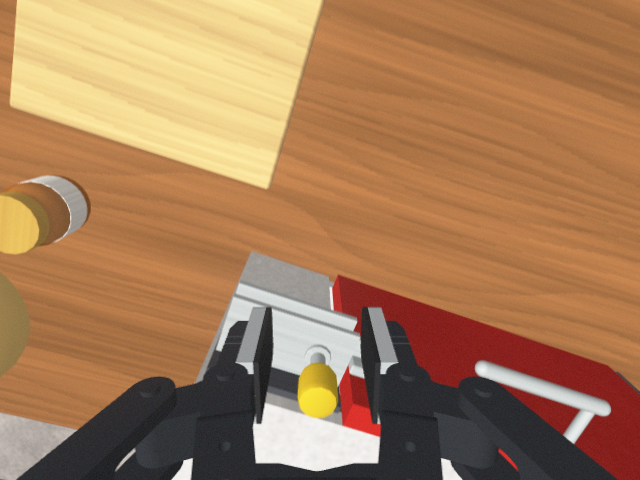

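The pin stands in the locking hole: its knob top is at (317,402), against (317,403) predicted for a seated collar. The door is shut and the board is empty.

```bash
python3 -c "
from workcell import job_done
print(job_done())"
```

```text
the job is handed in; nothing more can be done
None
```

I've handed the job in: both cheeses on the board (yellow and black) stand upright in the rack, the door is shut, and the pin is seated in the locking hole, with the jar, mill and wedge left alone.

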